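# Load the long filter box into the sprung test cradle

## Task

Load the longer of the two metal filter boxes into the test cradle: push the sprung carriage back with the box, slip the box down flat into the gap and let the carriage clamp it flush against the fixed end stop. Then swing the hold-down arm fully across over the box, up to its stop. Leave the shorter box where it lies.

Things in the scene. Friction and masses are not known exactly. Their poses are not given: they have to be found in the camera images.
- long_box_mid (a point): Centre (half-way up) of the longer of two closed plain aluminium boxes, loose on the table: 130 mm long (its y axis) x 50 mm wide (its x axis) x 44 mm high (z up), about 0.3 kg. Symmetrical: may go in either way round. Lid seam, four lid screws and a blank paper label on top.
- short_box_mid (a point): Centre (half-way up) of the shorter, otherwise like box, loose on the table: 96 mm long (y) x 50 mm (x) x 44 mm (z). Not to be moved. The two boxes may lie in either place.
- seat (a point): Centre of the test cradle's seat, on its floor, 12 mm above the table (cradle fixed; aluminium base plate 130 mm in x, y from -125 to +160 mm). z up, y along the seat towards the sprung carriage. The long box lies here, length along y; correctly loaded its centre is at x = 0, y = 0, z = 22 mm. Carriage face at y = +47 mm at rest, end stop face at -65 mm: free gap 112 mm.
- end_stop (a point): Middle of the fixed end stop's face, at y = -65, z = 12 mm in the seat's frame. The stop is a grey block 76 mm wide, 25 mm thick, its top 24 mm above the seat's floor. Two cheeks beside the seat, 14 mm high and 64 mm apart, run from y = -90 to -45 mm. Axes as the seat's.
- carriage (a joint): Travel of the sprung carriage in m: 0 at rest (closed), grows as it is pushed away from the fixed stop along the seat's +y, to 0.045 at most. Its spring presses with 5 N at 0, 14 N at 0.045; strongly damped (about 0.5 N more per 10 mm/s), so it returns slowly, in about half a second. 0.018 with the long box in.
- carriage_face (a point): Middle of the carriage's flat face that presses on the box's end, 37 mm above the seat's floor. The face is 70 mm wide and stands from 2 to 72 mm above the floor, so that it is 48 mm higher than the fixed end stop. Axes as the seat's.
- holddown (a joint): Angle in rad of the flat steel hold-down arm, which turns about a vertical pivot: 0 = across over the box (at its stop), grows counter-clockwise seen from above as the arm swings away past the fixed end stop; at most 2.0. Stiff: it stays where it is left (about 1 N at the peg moves it).
- pivot (a point): On the hold-down arm's vertical pivot axis, at the height of the middle of the peg. In the seat's frame x = +50, y = -102, z = 76 mm. The arm is 8 mm thick, its underside 49 mm above the seat's floor (5 mm above the loaded box's top).
- peg (a point): Middle of the hold-down arm's upright black handle peg, a round sleeve 18 mm in diameter that spins freely on its own axis, standing 36 mm above the arm (from 57 to 93 mm above the seat's floor; this point at 76 mm), 80 mm from the pivot. With the arm at 0 it is at x = 0, y = -40 mm in the seat's frame.
There are look-alikes about, which are no part of the job. Leave any blue or red look-alike of the part that bears long_box_mid alone.

How it is judged (in metres and radians):
On the way, in this order (a step that is already met when the one before it is completed fails the run):
1. the carriage is pushed back by the long box (value of joint carriage above 0.014 m and contact force between long_box and carriage above 1 N), for 0.05 s.
2. the long box lies in the seat, let go, the hold-down arm still clear (z of long_box_mid in the frame of seat below 0.027 m and y of long_box_mid in the frame of seat between -0.005 and 0.005 m and contact force between the fingers and long_box below 0.1 N and value of joint holddown above 0.7 rad), for 0.2 s.
At the end, for the whole second after the job is handed in: Long box flat (0.05 rad, 4 mm) and square (0.08 rad) in the seat, within 4 mm of the end stop and 10 mm of the middle sideways, carriage pressing on it (0.014 to 0.023 m), hold-down arm across it (within 0.15 rad of its stop), short box within 20 mm of its start (x of long_box_mid in the frame of seat between -0.01 and 0.01 m and y of long_box_mid in the frame of seat between -0.004 and 0.004 m and z of long_box_mid in the frame of seat between 0.018 and 0.026 m and angle between the y axis of long_box_mid and the y axis of seat, either way round below 0.08 rad and angle between long_box_mid's own z axis and vertical below 0.05 rad and value of joint carriage between 0.014 and 0.023 m and value of joint holddown below 0.15 rad and distance of short_box_mid from where it was at the start of the episode below 0.02 m); the robot touches nothing.
It fails at once if the shorter box is moved by more than 20 mm (distance of short_box_mid from where it was at the start of the episode above 0.02 m).
It also fails if it takes over 58 s, if anything falls off the work surface, if the arm or the gripper's body presses on something with over 40 N, if the wrist force passes 120 N, or if a joint passes its speed limit or range.

## Robot

A 7-joint arm with a two-finger parallel gripper is mounted at the origin on the work surface. World frame = base frame: x ahead of the robot, y to its left, z up, the work surface at z = 0. Lengths are in m, angles in degrees, forces in N, time in s.
With the tool pointing down it reaches from about 0.425 to 0.875 m from the base axis. Payload 4.7 kg.
Tool frame: the origin (TCP) lies on the front face of the gripper's body, between the roots of the fingers; the fingertips stand 70 mm ahead of it and the grasp point (between the pads) lies 51 mm ahead of it; z points along the fingers, y is the direction in which the jaws open and shut (so a half turn about z gives the same grasp; the last joint's range is limited). The gripper opens to 87 mm and grips with 3 to 60 N. Pads are 19 mm wide; open, the fingers measure 117 mm over their backs; the gripper's body (75 mm by 190 mm) begins 51 mm behind the grasp point.
Start: joints at [77.011, 18.392, -4.016, 83.108, 1.295, 78.541, -3.26], TCP at [0.155, -0.631, 0.292] pointing down, gripper open.
Joint ranges: [-163.93, 163.93], [-17.29, 119.83], [-79.2, 71.16], [3.27, 140.29], [-89.18, 269.18], [5.43, 117.66], [-154.24, 154.24]. Speed limits (degrees/s): [147.25, 147.25, 180, 180, 180, 180, 180].

## Interface

Orientations are given as [roll, pitch, yaw] about the fixed x, y, z axes, in that order (R = Rz(yaw) Ry(pitch) Rx(roll)).
In Python, from cell import env gives the robot as it stands.
- The arm moves only by the tool drive_tool, never from a script. Its argument "commands" is a list of rows, each a list of 7 numbers: the shift along the tool's x, y, z in cm, then the turn, a rotation vector about the tool's x, y, z in degrees, then the opening, from 0 (shut) to 1 (fully open). In form: [[tx, ty, tz, rx, ry, rz, hand], ...]. A call has 1 to 20 rows; each row shifts and turns the commanded pose from where the row before left it, along the tool's axes as they then stand; what a row does not reach is not made up. A row lasts 1/12 s, in which the tool goes at most 41.7 mm and 7.16 degrees, less where a joint would pass 70% of its speed; a pose out of reach is approached as far as the arm can. A call is refused whole if a number of a shift passes 4.17 or a number of a turn 7.16, either way. A call with a gripper value outside its range is refused whole. The fingers move at their own pace and stop on an object; "force" is the grip in N (left out, the last holds). Time passes only in rows, so rows that do not move let the fingers close. It gives the time, the measured TCP pose, the force and the opening at its end, in the units of the state.
- env.get_obs(): the state, without advancing time (a new reading comes with each control period).
- env.read_camera(name): name is "side" or "top" or "wrist"; returns a dict with "img" (400x640x3 uint8, blue, green, red), "mtx" (3x3 intrinsics, pixels), "pose" (4x4, takes a point from camera to world coordinates). Camera axes: x right, y down, z forward; pixel columns grow to the right and rows downward; lengths in m; the calibration is good to about 2 mm. A picture is of the moment at which its call begins. There is no depth.
- env.sign_off(): hands the job in, once; it reports no verdict.
The state is a dict: "time_s": time; "qpos": joint angles; "joint_velocities": joint speeds; "effort": joint torques, N m; "tool_pos": TCP position; "tool_rot": TCP orientation; "force": force on the tool from outside, world axes, zero at the start; "wrist_torque": the same for the moment, N m; "grip_width": finger opening in m.
Only numpy, scipy, OpenCV 4.12 (cv2) and the standard library are available. Lean on these libraries where they do the work, as an engineer would, in place of code of your own. Each camera call takes 0.05 s, during which the arm holds its last target.

## Working session

There is one attempt and no reset: what is moved stays moved. The work goes in short steps, Python scripts to look and compute and a tool call to move; the robot and the scene stay as the last step left them, time stands still between calls to the robot, and variables do not carry over. Pictures are saved under pics/ and viewed, and the job is handed in when it is done.

Besides the shell and the picture viewer there is one more tool, called in YAML: its name, and indented under it one key for each argument. drive_tool: Moves the arm, as the interface text tells. Its arguments: {"type":"object","properties":{"commands":{"type":"array"},"force":{"type":"number"}},"required":["commands"]}

```bash
ls; mkdir -p pics; python3 - <<'E'
from cell import env
import cv2
for n in ["top","side","wrist"]:
    d=env.read_camera(n); cv2.imwrite(f"pics/{n}0.png",d["img"]); print(n,d["mtx"].round(1).tolist(),d["pose"].round(3).tolist())
print(env.get_obs())
E
```

```text
pics
top [[420.0, 0.0, 322.5], [0.0, 420.0, 202.6], [0.0, 0.0, 1.0]] [[-0.026, -0.991, 0.132, 0.329], [-1.0, 0.028, 0.012, -0.215], [-0.015, -0.132, -0.991, 1.28], [0.0, 0.0, 0.0, 1.0]]
side [[487.3, 0.0, 322.6], [0.0, 487.3, 213.0], [0.0, 0.0, 1.0]] [[-0.956, -0.164, 0.243, 0.177], [-0.293, 0.593, -0.75, 0.747], [-0.021, -0.788, -0.615, 0.854], [0.0, 0.0, 0.0, 1.0]]
wrist [[347.4, 0.0, 315.9], [0.0, 347.4, 199.1], [0.0, 0.0, 1.0]] [[0.238, -0.935, -0.264, 0.227], [-0.971, -0.23, -0.064, -0.613], [-0.001, 0.272, -0.962, 0.384], [0.0, 0.0, 0.0, 1.0]]
{'time_s': 0.15, 'qpos': array([77.01138174, 18.42801453, -4.01488122, 83.15806601,  1.29576706,
       78.54067832, -3.26039717]), 'joint_velocities': array([-0.08211274, -0.1481993 , -0.08185946, -0.19568171, -0.06987513,
        0.00137636,  0.09943533]), 'effort': array([-4.31587468e-04, -4.91796041e+01, -4.04827874e-01, -3.12878072e+01,
       -6.39939448e-02,  4.04661871e-02,  9.30826991e-05]), 'tool_pos': array([ 0.15488368, -0.63095766,  0.29143405]), 'tool_rot': array([-1.79918496e+02,  5.98852795e-03,  1.37971373e+01]), 'force': array([ 0.09380619, -0.64954896, -0.2527097 ]), 'wrist_torque': array([-0.02115222, -0.04712686, -0.02515737]), 'grip_width': 0.08711097376120779}
```

View pics/top0.png

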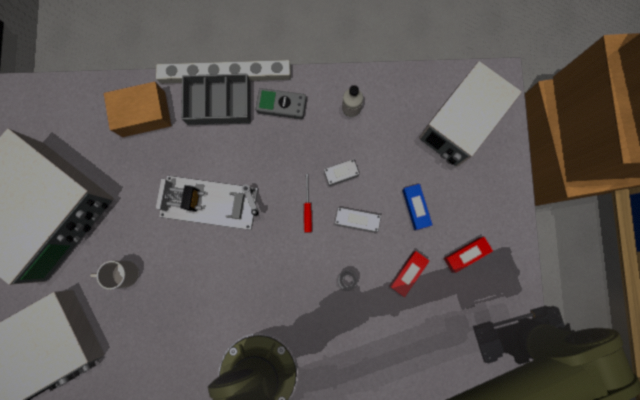

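View pics/side0.png

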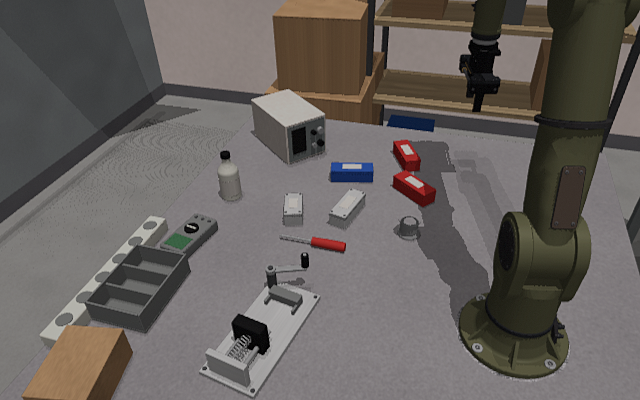

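View pics/wrist0.png

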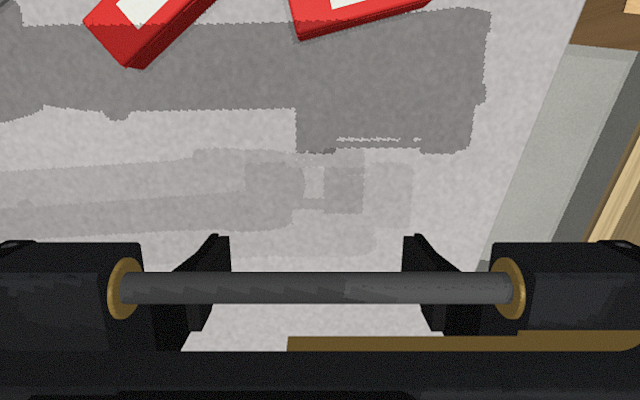

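Candidates for the long box in the top view: the white box at (358,218), the white box at (341,172), the blue box at (417,206), and red boxes at (409,272) and (468,253). The coloured ones are look-alikes. Of the two white boxes, the one at (358,218) looks longer, so I'll check it in a crop and measure it.

```bash
cat > h.py <<'E'
import numpy as np, cv2
from cell import env
def ray(d,u,v,z):
    M=np.asarray(d["mtx"]);P=np.asarray(d["pose"])
    r=P[:3,:3]@np.linalg.inv(M)@np.array([u,v,1.]); o=P[:3,3]
    return o+r*(z-o[2])/r[2]
def proj(d,p):
    M=np.asarray(d["mtx"]);P=np.asarray(d["pose"])
    q=P[:3,:3].T@(np.asarray(p)-P[:3,3]); q=M@q; return q[:2]/q[2]
def crop(img,x0,y0,x1,y1,s,fn): cv2.imwrite(fn,cv2.resize(img[y0:y1,x0:x1],None,fx=s,fy=s,interpolation=cv2.INTER_CUBIC))
E
python3 - <<'E'
from h import *
d=env.read_camera("top"); im=d["img"]
crop(im,300,140,440,240,5,"pics/c1.png"); crop(im,145,165,275,240,6,"pics/c2.png")
s=env.read_camera("side"); crop(s["img"],190,240,340,395,3.8,"pics/c3.png")
g=cv2.cvtColor(im,cv2.COLOR_BGR2HSV)
for thr in (165,180,195):
    m=((g[...,2]>thr)&(g[...,1]<40)).astype(np.uint8)
    for c in cv2.findContours(m,cv2.RETR_EXTERNAL,cv2.CHAIN_APPROX_NONE)[0]:
        if cv2.contourArea(c)>150:
            x,y,w,h=cv2.boundingRect(c)
            if 100<x<420 and 140<y<260:
                z=0.044 if x>300 else 0.012
                P=np.array([ray(d,*p[0],z)[:2] for p in c],np.float32)*1000
                r=cv2.minAreaRect(P); print(thr,(x,y,w,h),np.round(r[0],1),np.round(r[1],1),round(r[2],1))
E
true
```

```text
(no output)
```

View pics/c1.png

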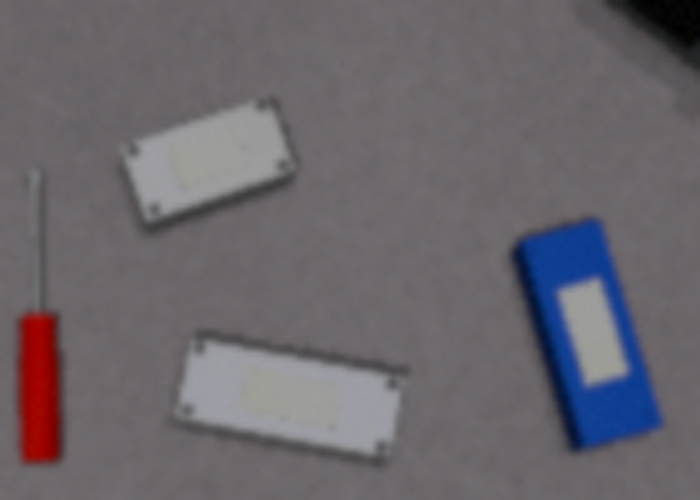

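View pics/c2.png

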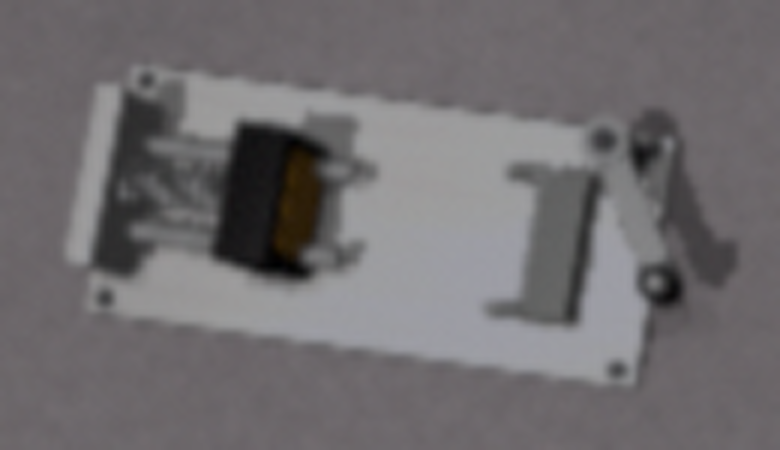

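View pics/c3.png

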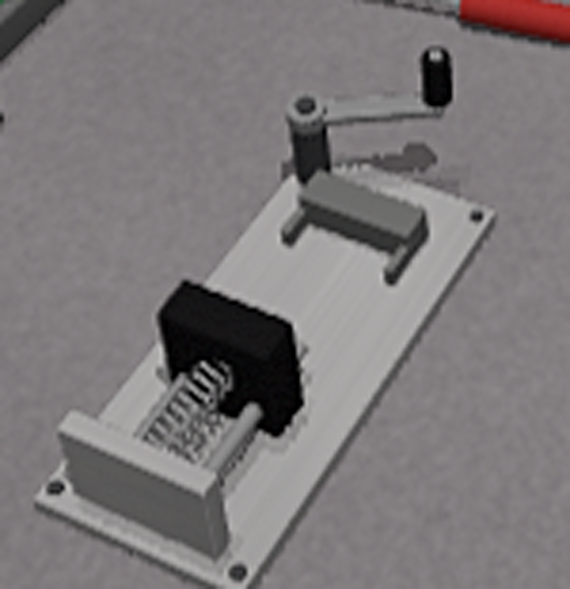

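The crop confirms that the white box at (358,219) is the longer one; the short one is at about (342,173). In the cradle, the black carriage is at about (191,198), the grey end stop at (238,205), the pivot at (245,189) and the peg at (255,213). The masks came back empty because the threshold was too high, so I'll lower it.

```bash
python3 - <<'E'
from h import *
d=env.read_camera("top"); im=d["img"]
g=cv2.cvtColor(im,cv2.COLOR_BGR2HSV)
print(g[219,345],g[205,215],g[215,300],g[173,332])
for thr in (130,140,150):
    m=((g[...,2]>thr)&(g[...,1]<45)).astype(np.uint8)
    for c in cv2.findContours(m,cv2.RETR_EXTERNAL,cv2.CHAIN_APPROX_NONE)[0]:
        if cv2.contourArea(c)>150:
            x,y,w,h=cv2.boundingRect(c)
            if 100<x<420 and 140<y<260:
                z=0.044 if x>300 else 0.012
                P=np.array([ray(d,*p[0],z)[:2] for p in c],np.float32)*1000
                r=cv2.minAreaRect(P); print(thr,(x,y,w,h),np.round(r[0],1),np.round(r[1],1),round(r[2],1))
# screws on baseplate corners, by dark minima
for (u,v) in [(169.5,178.2),(162.3,214.6),(247.7,226.6),(245.7,188.3)]:
    print((u,v),ray(d,u,v,0.012).round(4))
E
```

```text
[120  12 165] [120   5 160] [156  12 107] [113   6 161]
130 (336, 209, 44, 22) [ 442.2 -302.1] [126.8  47.2] 77.6
130 (163, 177, 91, 52) [509.3 145.7] [272.6 128. ] 80.6
130 (325, 161, 32, 22) [ 587.7 -257.8] [47.  92.2] 18.1
140 (336, 209, 44, 21) [ 442.1 -302.1] [125.7  45.7] 77.7
140 (165, 178, 88, 51) [508.8 142.6] [265.4 127.2] 80.5
140 (326, 161, 31, 21) [ 587.5 -258.2] [43.4 89.4] 17.0
150 (337, 209, 42, 21) [ 441.9 -302.2] [123.4  43.2] 77.7
150 (169, 178, 83, 50) [506.9 137.5] [250.6 123.8] 80.6
150 (327, 162, 29, 20) [ 587.4 -257.8] [41.4 86.6] 17.0
(169.5, 178.2) [0.5875 0.2706 0.012 ]
(162.3, 214.6) [0.4751 0.2902 0.012 ]
(247.7, 226.6) [0.4312 0.0289 0.012 ]
(245.7, 188.3) [0.5491 0.0347 0.012 ]
```

drive_tool:
  commands:
    - [3.08,-1.96,0,0,0,0,1]
    - [3.08,-1.96,0,0,0,0,1]
    - [3.08,-1.96,0,0,0,0,1]
    - [3.08,-1.96,0,0,0,0,1]
    - [3.08,-1.96,0,0,0,0,1]
    - [3.08,-1.96,0,0,0,0,1]
    - [3.08,-1.96,0,0,0,0,1]
    - [3.08,-1.96,0,0,0,0,1]
    - [3.08,-1.96,0,0,0,0,1]
    - [3.08,-1.96,0,0,0,0,1]
    - [3.08,-1.96,0,0,0,0,1]
    - [0,0,0,0,0,-7.1,1]
    - [0,0,0,0,0,-7.1,1]
    - [0,0,0,0,0,-7.1,1]
    - [0,0,0,0,0,-7.1,1]
    - [0,0,0,0,0,-7.1,1]
    - [0,0,0,0,0,-7.1,1]
    - [0,0,0,0,0,-7.1,1]
    - [0,0,0,0,0,-7.1,1]
    - [0,0,0,0,0,-7.0,1]

```text
time_s: 1.97
tool_pos: [0.4325, -0.341, 0.2922]
tool_rot: [-180.0, 0.0, 77.9]
force: [0.4, -0.8, 0.7]
grip_width: 0.0872
```

drive_tool:
  commands:
    - [0,0,0,0,0,0,1]
    - [0,0,0,0,0,0,1]

```text
time_s: 2.13
tool_pos: [0.4325, -0.3411, 0.2923]
tool_rot: [180.0, 0.0, 77.4]
force: [-0.3, -0.3, 0.1]
grip_width: 0.0869
```

```bash
cat >> h.py <<'E'
def rects(d,z,thr=130,amin=400,sat=45):
    g=cv2.cvtColor(d["img"],cv2.COLOR_BGR2HSV)
    m=((g[...,2]>thr)&(g[...,1]<sat)).astype(np.uint8)
    for c in cv2.findContours(m,cv2.RETR_EXTERNAL,cv2.CHAIN_APPROX_NONE)[0]:
        if cv2.contourArea(c)>amin:
            P=np.array([ray(d,*p[0],z)[:2] for p in c],np.float32)*1000
            r=cv2.minAreaRect(P); print(cv2.boundingRect(c),np.round(r[0],1),np.round(r[1],1),round(r[2],1))
E
python3 - <<'E'
from h import *
o=env.get_obs(); print(o["time_s"],o["tool_pos"],o["tool_rot"],o["qpos"].round(1))
d=env.read_camera("wrist"); cv2.imwrite("pics/w1.png",d["img"])
for t in (140,170,190,205): print(t); rects(d,.044,t)
E
```

```text
2.1333 [ 0.43251544 -0.34112003  0.29226523] [1.79999954e+02 4.05735653e-03 7.73901847e+01] [ 57.1   7.6 -23.6  96.7   3.1  76.3  20.4]
140
(181, 304, 263, 47) [ 389.1 -508.8] [ 60.7 302.3] 77.4
(295, 182, 48, 22) [ 431.7 -355.7] [22.  47.9] 77.4
(0, 102, 399, 170) [ 307.6 -360.5] [146.9 408.9] 63.5
(20, 0, 620, 272) [ 478.9 -321.8] [262.2 601.4] 77.4
170
(182, 304, 261, 47) [ 388.  -506.8] [ 60.1 300.6] 81.2
(0, 103, 398, 169) [ 307.  -360.7] [145.9 407.9] 63.5
(64, 0, 576, 272) [ 497.4 -326. ] [262.2 563.4] 77.4
190
(272, 305, 61, 30) [ 381.5 -496.6] [37.7 67.7] 77.4
(230, 234, 102, 37) [ 371.5 -423.4] [ 39.1 112.7] 59.6
(308, 227, 84, 36) [ 451.9 -417.7] [37.4 86.4] 85.2
(59, 178, 38, 41) [ 189.9 -308.6] [39.2 35.8] 53.3
(0, 165, 195, 99) [ 202.3 -331.6] [ 87.6 201.4] 67.7
(550, 150, 42, 44) [ 682.8 -385.4] [40.4 37.1] 18.5
(292, 70, 52, 84) [ 447.9 -278.9] [76.5 48.2] 77.2
(374, 0, 266, 221) [ 619.7 -332.8] [159.1 243.5] 51.8
(171, 0, 114, 71) [ 384.7 -189.6] [54.1 99.8] 65.6
205
(292, 71, 52, 82) [ 447.9 -278.9] [74.8 47.7] 77.4
(418, 0, 87, 116) [ 587.2 -260.1] [47.5 93.5] 17.8
```

View pics/w1.png

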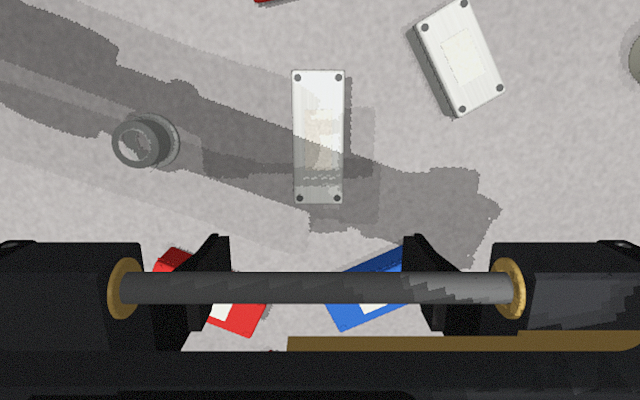

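The wrist view shows the long box straight along the tool's x axis: columns 292–344, rows 70–203, screws at (299,77), (339,77), (299,198) and (337,198). I'll cast rays to its corners.

```bash
python3 - <<'E'
from h import *
d=env.read_camera("wrist"); crop(d["img"],270,50,370,220,4.5,"pics/w2.png" ) 
im=cv2.imread("pics/w2.png"); cv2.imwrite("pics/w2.png",im[:,:]) if im.shape[0]<=600 else cv2.imwrite("pics/w2.png",cv2.resize(im,None,fx=.75,fy=.75))
c=[ray(d,u,v,.044)[:2] for u,v in [(292,70),(344,70),(293,204),(344,204)]]
c=np.array(c);print(c.round(4).tolist(),c.mean(0))
print(np.linalg.norm(c[0]-c[1]),np.linalg.norm(c[0]-c[2]),np.linalg.norm(c[1]-c[3]))
a=(c[:2].mean(0)-c[2:].mean(0)); print(np.degrees(np.arctan2(a[1],a[0])))
E
```

```text
[[0.4332, -0.2364], [0.4799, -0.2468], [0.4037, -0.3618], [0.4546, -0.3732]] [ 0.44283002 -0.30456197]
0.04794028237597032 0.12890354347214436 0.1289266536690161
77.70666871453956
```

View pics/w2.png

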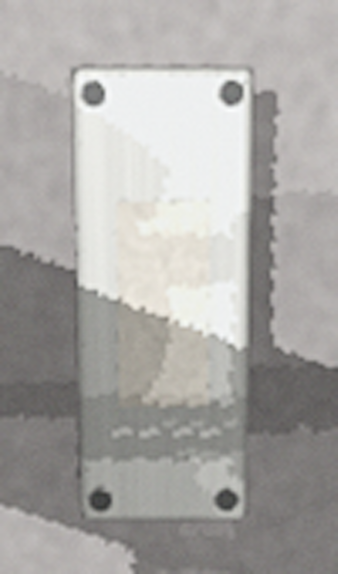

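drive_tool:
  commands:
    - [1.92,0.11,0,0,0,0,1]
    - [1.92,0.11,0,0,0,0,1]
    - [0,0,3.3,0,0,0,1]
    - [0,0,3.3,0,0,0,1]
    - [0,0,3.3,0,0,0,1]
    - [0,0,3.3,0,0,0,1]
    - [0,0,3.3,0,0,0,1]
    - [0,0,2.4,0,0,0,1]
    - [0,0,1.6,0,0,0,1]
    - [0,0,1.1,0,0,0,1]
    - [0,0,0,0,0,0,1]
    - [0,0,0,0,0,0,1]
  force: 40

```text
time_s: 3.23
tool_pos: [0.4432, -0.3041, 0.0764]
tool_rot: [-180.0, -0.0, 77.6]
force: [0.8, -0.2, 0.0]
grip_width: 0.0874
```

```bash
python3 - <<'E'
from h import *
d=env.read_camera("wrist"); cv2.imwrite("pics/w3.png",d["img"])
s=env.read_camera("side"); crop(s["img"],270,130,430,240,4.5,"pics/s3.png")
E
```

```text
(no output)
```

View pics/w3.png

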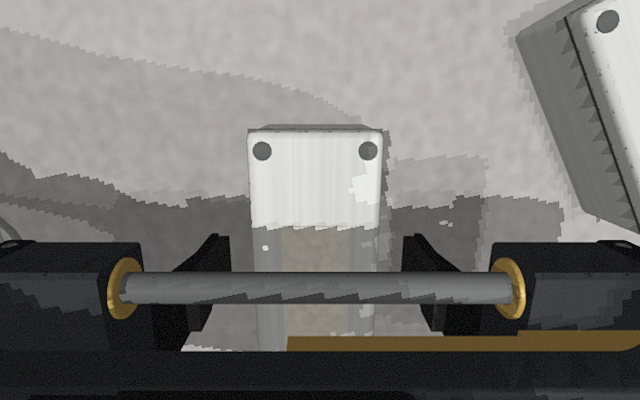

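View pics/s3.png

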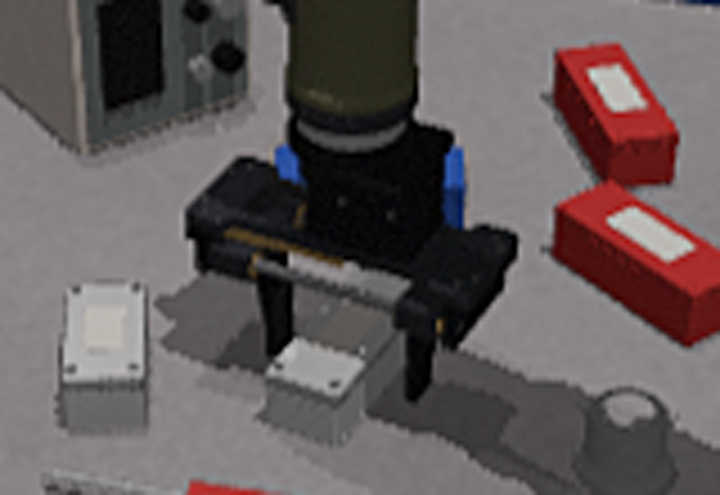

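The box is centred between the fingers: its end edge runs from (248,130) to (383,130) in the wrist view, with the fingers at columns 230 and 404. Closing the gripper now.

drive_tool:
  commands:
    - [0,0,0,0,0,0,0]
    - [0,0,0,0,0,0,0]
    - [0,0,0,0,0,0,0]
    - [0,0,0,0,0,0,0]
    - [0,0,0,0,0,0,0]
    - [0,0,0,0,0,0,0]
    - [0,0,0,0,0,0,0]
  force: 45

```text
time_s: 3.92
tool_pos: [0.443, -0.3041, 0.0763]
tool_rot: [180.0, 0.0, 77.6]
force: [-0.4, -0.5, 0.6]
grip_width: 0.0497
```

```bash
python3 - <<'E'
from h import *
d=env.read_camera("wrist"); cv2.imwrite("pics/w4.png",d["img"][:, :])
t=env.read_camera("top")
for z,(u,v) in [(.044,(248,130)),(.044,(383,130))]: print(ray(d,u,v,z))
o=env.get_obs(); print(o["tool_pos"],o["tool_rot"],o["grip_width"])
E
```

```text
[ 0.43332615 -0.23531514  0.044     ]
[ 0.47985132 -0.24555855  0.044     ]
[ 0.44295021 -0.30408798  0.07627749] [-1.79993819e+02  6.38644207e-03  7.75978376e+01] 0.04953558574015869
```

View pics/w4.png

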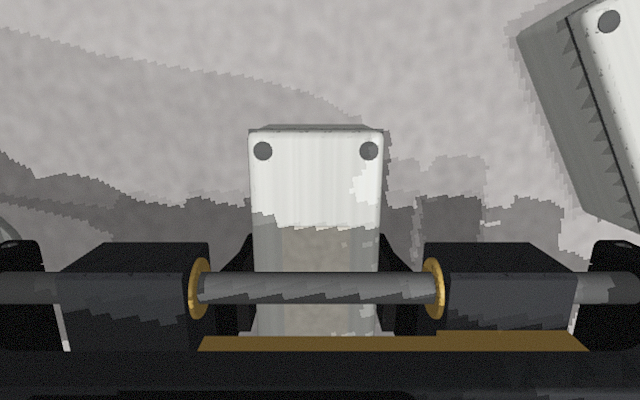

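drive_tool:
  commands:
    - [0,0,-1.0,0,0,0,0]
    - [0,0,-2.2,0,0,0,0]
    - [0,0,-3.2,0,0,0,0]
    - [0,0,-3.6,0,0,0,0]
    - [0,0,-3.6,0,0,0,0]
    - [0,0,-3.6,0,0,0,0]
    - [0,0,-3.0,0,0,0,0]
    - [0,0,-1.4,0,0,0,0]
    - [3.5,-0.3,0,0,0,0,0]
    - [3.5,-0.3,0,0,0,0,0]
    - [3.5,-0.3,0,0,0,0,0]
    - [3.5,-0.3,0,0,0,0,0]
    - [3.5,-0.3,0,0,0,0,0]
    - [3.5,-0.3,0,0,0,0,0]
    - [3.5,-0.3,0,0,0,0,0]
    - [2.2,-0.2,0,0,0,0,0]
    - [1.3,-0.1,0,0,0,0,0]
    - [0,0,0,0,0,-2.9,0]
    - [0,0,0,0,0,0,0]
    - [0,0,0,0,0,0,0]

```text
time_s: 5.68
tool_pos: [0.4793, -0.0256, 0.2922]
tool_rot: [-180.0, 0.0, 80.4]
force: [0.3, 0.8, -1.7]
grip_width: 0.0498
```

```bash
python3 - <<'E'
from h import *
d=env.read_camera("wrist"); cv2.imwrite("pics/w5.png",d["img"])
d=env.read_camera("side"); cv2.imwrite("pics/s5.png",d["img"])
E
```

```text
(no output)
```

View pics/w5.png

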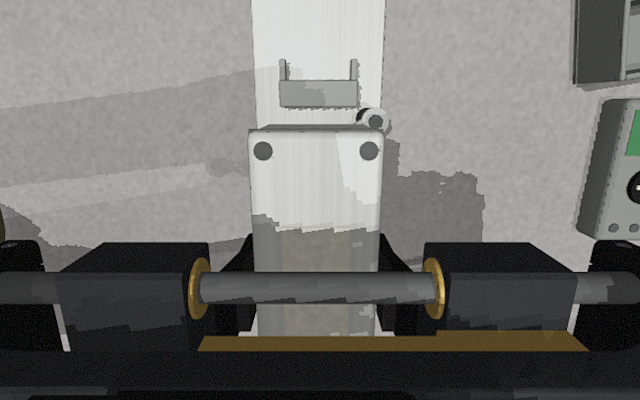

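View pics/s5.png

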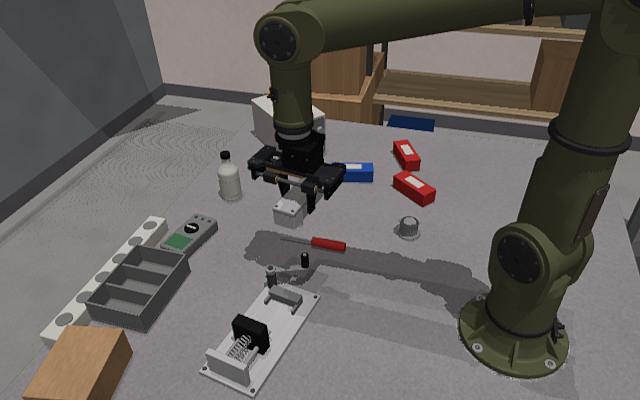

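The wrist view shows the end stop's block at columns 279–358, rows 80–107, with the cheeks above it. The pivot is at about (375,121), and the plate edges are near columns 254 and 384. I'll crop it and measure.

```bash
python3 - <<'E'
from h import *
d=env.read_camera("wrist"); crop(d["img"],240,0,400,140,5,"pics/w6.png")
im=cv2.imread("pics/w6.png"); cv2.imwrite("pics/w6.png",im[:600])
E
```

```text
(no output)
```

View pics/w6.png

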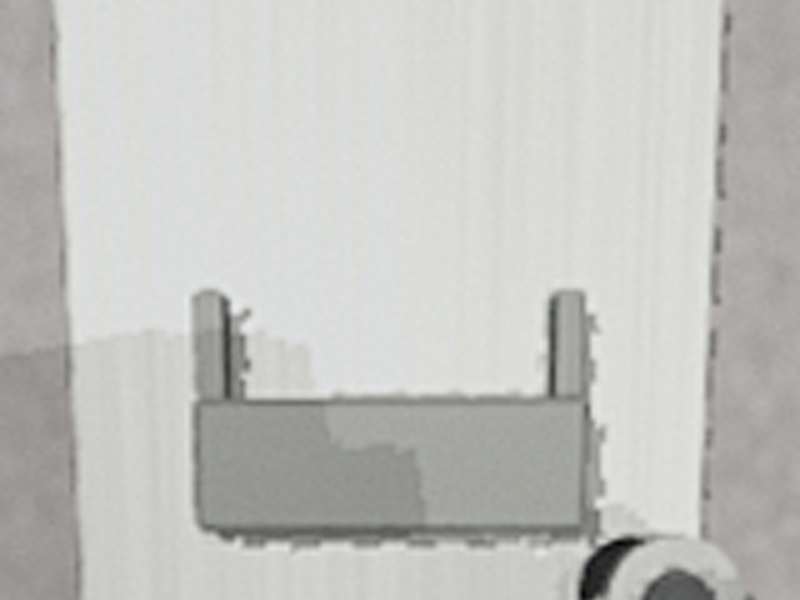

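```bash
python3 - <<'E'
from h import *
d=env.read_camera("wrist"); o=env.get_obs()
A,B,C,D=[ray(d,u,v,.036)[:2] for u,v in [(279.2,80),(357.2,79.6),(280,105.4),(357,105)]]
print("width",np.linalg.norm(A-B),"thick",np.linalg.norm((A+B-C-D)/2))
x=(B-A);x/=np.linalg.norm(x); print("yaw front edge",np.degrees(np.arctan2(x[1],x[0])))
for col in [((251.5,5),(256,115)),((384.8,5),(380.5,105))]:
    p,q=[ray(d,u,v,.012)[:2] for u,v in col]; e=p-q; print("plate edge dir yaw",np.degrees(np.arctan2(-e[0],e[1])),p,q)
m=(A+B)/2; print("front mid",m)
for yaw in (-9.5,):
    c,s=np.cos(np.radians(yaw)),np.sin(np.radians(yaw)); X=np.array([c,s]);Y=np.array([-s,c])
    print("seat",m+.065*Y)
    l=np.mean([ray(d,u,v,.012)[:2]@X for u,v in ((251.5,5),(256,115))]);r=np.mean([ray(d,u,v,.012)[:2]@X for u,v in ((384.8,5),(380.5,105))])
    print("plate mid X",(l+r)/2,"width",r-l,"front mid X",m@X, "tcp in X",o["tool_pos"][:2]@X,o["tool_rot"])
E
```

```text
width 0.07411179656307539 thick 0.023301836778198273
yaw front edge -9.365082309250258
plate edge dir yaw -9.920484206363167 [0.44548325 0.14565723] [0.42774648 0.04424418]
plate edge dir yaw -9.293827075967197 [0.5719271 0.1241619] [0.55692852 0.03250913]
front mid [0.49709299 0.06638955]
seat [0.50782108 0.13049811]
plate mid X 0.4793567517938807 width 0.12880236761534797 front mid X 0.47931821985982115 tcp in X 0.4772638847190384 [-1.79983582e+02  8.74916833e-03  8.03841393e+01]
```

Seat origin is at about (0.508, 0.1305), yaw −9.5°. The measured stop (74 × 23 mm) and plate width (129 mm) match the given sizes. Next I'll go over the gap and down to just above the stop's height.

drive_tool:
  commands:
    - [2.0,0.03,0,0,0,-0.1,0]
    - [3.0,0.05,0,0,0,0,0]
    - [3.4,0.05,0,0,0,0,0]
    - [3.0,0.05,0,0,0,0,0]
    - [2.0,0.05,0,0,0,0,0]
    - [0,0,2.0,0,0,0,0]
    - [0,0,3.0,0,0,0,0]
    - [0,0,3.4,0,0,0,0]
    - [0,0,3.0,0,0,0,0]
    - [0,0,2.0,0,0,0,0]
    - [0,0,1.5,0,0,0,0]
    - [0,0,0,0,0,0,0]
    - [0,0,0,0,0,0,0]

```text
time_s: 6.97
tool_pos: [0.5036, 0.1059, 0.1428]
tool_rot: [-179.9, 0.0, 80.5]
force: [0.2, -0.3, -2.2]
grip_width: 0.05
```

```bash
python3 - <<'E'
from h import *
d=env.read_camera("wrist"); cv2.imwrite("pics/w7.png",d["img"])
d=env.read_camera("side"); crop(d["img"],190,220,340,395,3.4,"pics/s7.png")
E
```

```text
(no output)
```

View pics/w7.png

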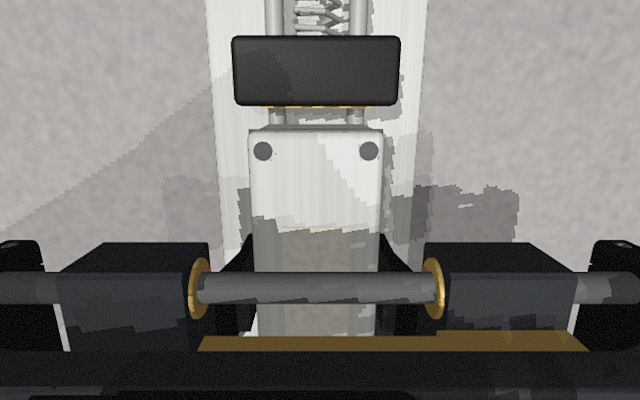

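View pics/s7.png

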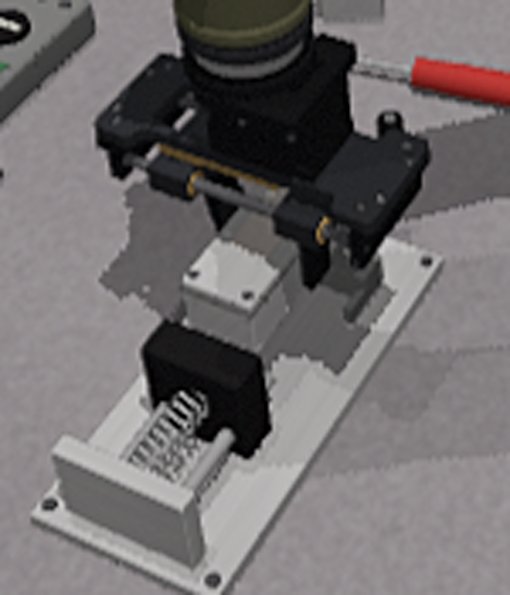

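The wrist view shows the box (columns 248–383) centred on the carriage (columns 232–401). There is a small gap between the carriage's lower edge, at row 105, and the box end, at row 130. I'll check the gap against the seat estimate.

```bash
cat >> h.py <<'E'
S0=np.array([.5078,.1305]); _a=np.radians(-9.5); X=np.array([np.cos(_a),np.sin(_a)]); Y=np.array([-np.sin(_a),np.cos(_a)])
def seat(p): v=np.asarray(p)[:2]-S0; return np.array([v@X,v@Y])*1000
E
python3 - <<'E'
from h import *
d=env.read_camera("wrist"); o=env.get_obs()
z=o["tool_pos"][2]-.0763+.044
print("tcp",seat(o["tool_pos"]), "box end",[seat(ray(d,u,130,z)).round(1) for u in (248,383)])
print("carriage face top edge",[seat(ray(d,u,v,.084)).round(1) for u,v in ((234,104),(399,104))])
E
```

```text
tcp [  1.18741538 -24.20203173] box end [array([-23. ,  40.8]), array([24.5, 40.9])]
carriage face top edge [array([-33.8,  49.4]), array([36.2, 49.5])]
```

drive_tool:
  commands:
    - [0,0,1.0,0,0,0,0]
    - [0,0,1.0,0,0,0,0]
    - [0,0,0.5,0,0,0,0]
    - [0,0,0,0,0,0,0]
    - [0.4,0,0,0,0,0,0]
    - [0.4,0,0,0,0,0,0]
    - [0.4,0,0,0,0,0,0]
    - [0.4,0,0,0,0,0,0]
    - [0.4,0,0,0,0,0,0]
    - [0.4,0,0,0,0,0,0]
    - [0.4,0,0,0,0,0,0]
    - [0.4,0,0,0,0,0,0]
    - [0,0,0,0,0,0,0]
    - [0,0,0,0,0,0,0]

```text
time_s: 8.28
tool_pos: [0.5088, 0.135, 0.1182]
tool_rot: [-179.9, 0.3, 80.5]
force: [-4.1, -8.7, 0.5]
grip_width: 0.0499
```

```bash
python3 - <<'E'
from h import *
o=env.get_obs(); print("tcp",seat(o["tool_pos"]),o["tool_pos"],o["tool_rot"],o["force"])
d=env.read_camera("wrist"); cv2.imwrite("pics/w8.png",d["img"])
d=env.read_camera("side"); crop(d["img"],190,220,340,395,3.4,"pics/s8.png")
E
```

```text
tcp [0.19287242 4.61812436] [0.50875244 0.13502296 0.11817161] [-179.91848601    0.33928863   80.50394965] [-4.1222202  -8.67916247  0.47845242]
```

View pics/w8.png

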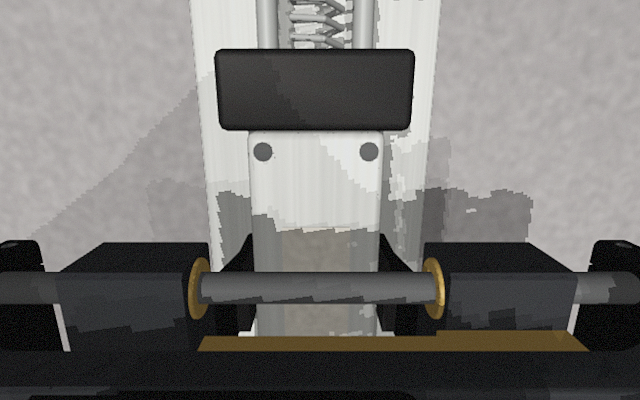

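View pics/s8.png

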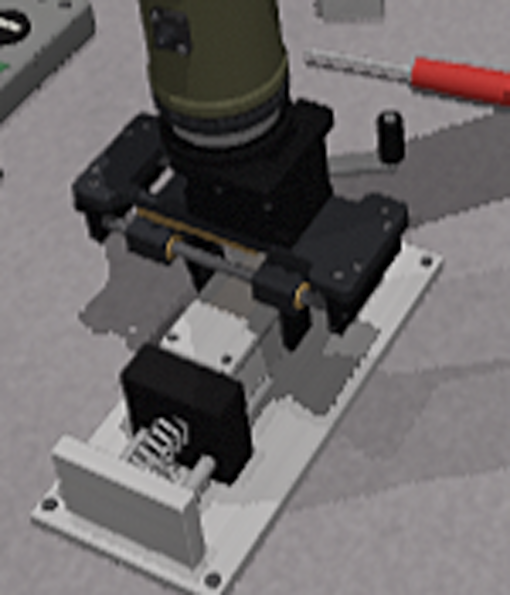

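The carriage is pushed back: 9.6 N on the wrist implies about 23 mm of travel, which agrees with box y ≈ +4.6 mm. I'll add a little margin and then lower.

drive_tool:
  commands:
    - [0.3,0.0,0,0,0,0,0]
    - [0,0,0,0,0,0,0]
    - [0,0,0.4,0,0,0,0]
    - [0,0,0.4,0,0,0,0]
    - [0,0,0.4,0,0,0,0]
    - [0,0,0.4,0,0,0,0]
    - [0,0,0.4,0,0,0,0]
    - [0,0,0.4,0,0,0,0]
    - [0,0,0.3,0,0,0,0]
    - [0,0,0,0,0,0,0]

```text
time_s: 9.22
tool_pos: [0.51, 0.1373, 0.091]
tool_rot: [-180.0, 0.3, 80.5]
force: [-1.1, -9.4, -1.9]
grip_width: 0.0496
```

```bash
python3 - <<'E'
from h import *
o=env.get_obs(); print("tcp",seat(o["tool_pos"]),o["tool_pos"],o["tool_rot"],o["force"])
d=env.read_camera("wrist"); cv2.imwrite("pics/w9.png",d["img"])
d=env.read_camera("side"); crop(d["img"],190,220,340,395,3.4,"pics/s9.png")
E
```

```text
tcp [1.06732354 7.02782735] [0.51001261 0.13725529 0.09095003] [-179.9972031     0.34364385   80.4694706 ] [-1.0785084  -9.3542446  -1.85393843]
```

View pics/s9.png

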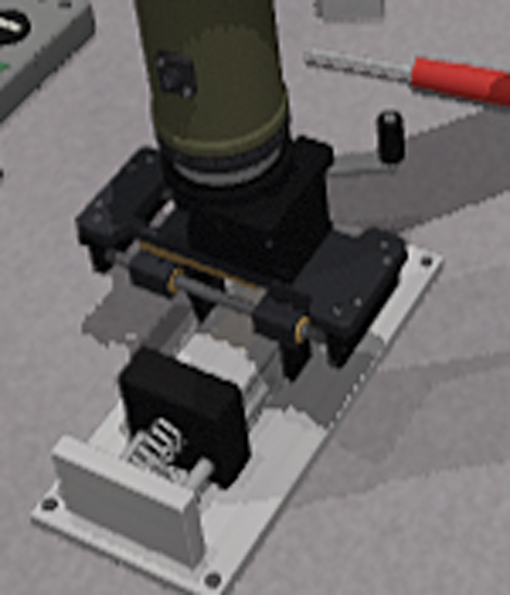

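View pics/w9.png

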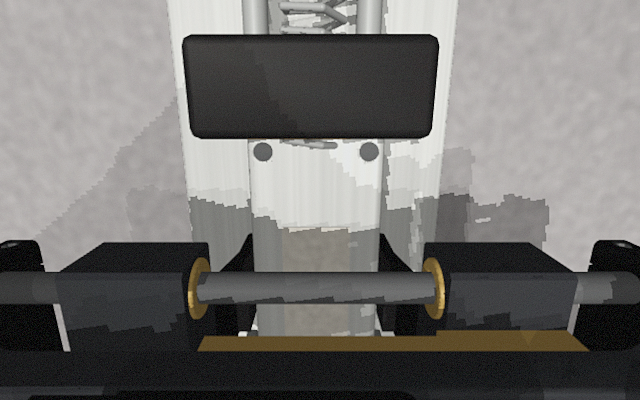

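drive_tool:
  commands:
    - [0,0,0.2,0,0,0,0]
    - [-0.2,0,0,0,0,0,0]
    - [-0.2,0,0,0,0,0,0]
    - [-0.2,0,0,0,0,0,0]
    - [-0.1,0,0.1,0,0,0,0]
    - [0,0,0,0,0,0,0]
    - [0,0,0,0,0,0,0]

```text
time_s: 9.9
tool_pos: [0.5092, 0.1318, 0.0887]
tool_rot: [179.9, 0.2, 80.5]
force: [-0.6, -5.3, 0.3]
grip_width: 0.0499
```

```bash
python3 - <<'E'
from h import *
o=env.get_obs(); print("tcp",seat(o["tool_pos"]),o["tool_pos"],o["tool_rot"],o["force"])
E
```

```text
tcp [1.13040512 1.55645664] [0.50917179 0.13184854 0.0887207 ] [179.94687365   0.20415901  80.49811506] [-0.55090145 -5.32211666  0.34054376]
```

drive_tool:
  commands:
    - [0,0,0,0,0,0,1]
    - [0,0,0,0,0,0,1]
    - [0,0,0,0,0,0,1]
    - [0,0,0,0,0,0,1]
    - [0,0,0,0,0,0,1]
    - [0,0,0,0,0,0,1]
    - [0,0,0,0,0,0,1]
    - [0,0,0,0,0,0,1]

```text
time_s: 10.57
tool_pos: [0.5085, 0.1341, 0.0882]
tool_rot: [180.0, -0.0, 80.6]
force: [0.1, -0.3, 0.1]
grip_width: 0.0859
```

```bash
python3 - <<'E'
from h import *
o=env.get_obs(); print("tcp",seat(o["tool_pos"]),o["tool_pos"],o["tool_rot"],o["force"],o["grip_width"])
d=env.read_camera("wrist"); cv2.imwrite("pics/w10.png",d["img"])
E
```

```text
tcp [0.05132402 3.67447263] [0.50845708 0.13411561 0.08822144] [ 1.79998465e+02 -9.93023638e-04  8.06064598e+01] [ 0.10783092 -0.25920522  0.13583404] 0.08590193320710236
```

View pics/w10.png

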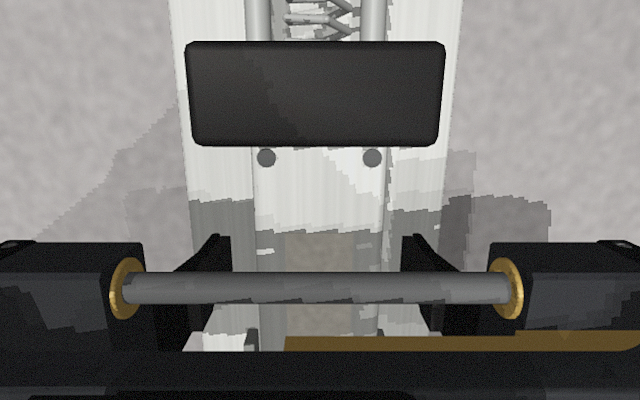

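The box is released and sits between the carriage (rows 41–146) and the stop. I'll go up and back to inspect it and find the peg.

drive_tool:
  commands:
    - [0,0,-1.0,0,0,0,1]
    - [0,0,-2.0,0,0,0,1]
    - [0,0,-3.4,0,0,0,1]
    - [0,0,-3.4,0,0,0,1]
    - [0,0,-3.4,0,0,0,1]
    - [0,0,-3.4,0,0,0,1]
    - [0,0,-3.4,0,0,0,1]
    - [-3,0,-2,0,0,0,1]
    - [-3.5,0,0,0,0,0,1]
    - [-3.5,0,0,0,0,0,1]
    - [-3,0,0,0,0,0,1]
    - [0,0,0,0,0,0,1]
    - [0,0,0,0,0,0,1]

```text
time_s: 11.7
tool_pos: [0.487, 0.004, 0.3089]
tool_rot: [180.0, 0.0, 80.4]
force: [0.5, 0.8, 0.6]
grip_width: 0.087
```

```bash
python3 - <<'E'
from h import *
d=env.read_camera("wrist"); cv2.imwrite("pics/w11.png",d["img"])
d=env.read_camera("side"); crop(d["img"],190,220,340,395,3.4,"pics/s11.png")
E
```

```text
(no output)
```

View pics/w11.png

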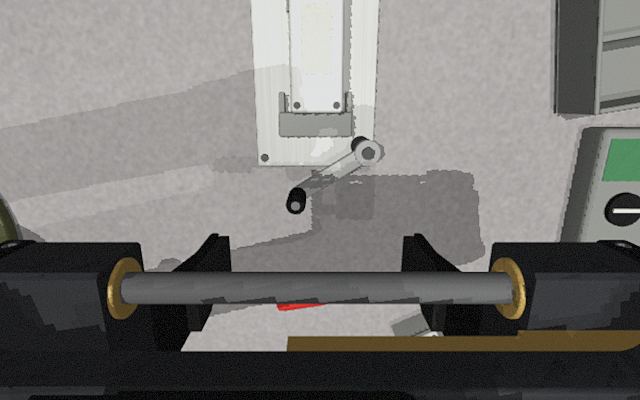

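View pics/s11.png

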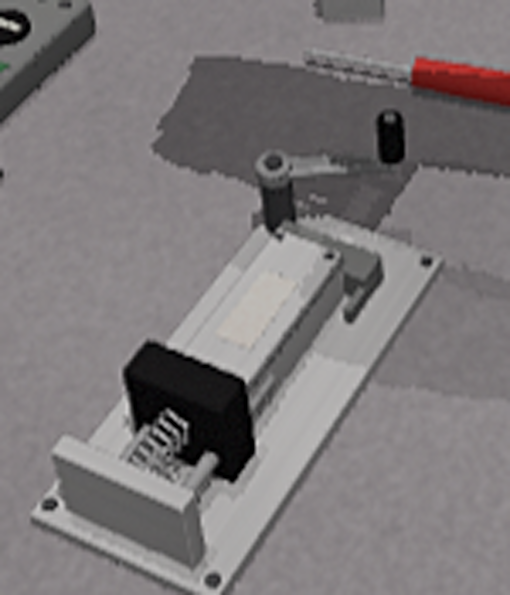

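The box sits flat against the stop: in the wrist view its end edge is at row 111, against the stop at rows 112–136. The peg's top is at (296,206) and the pivot at (369,153).

```bash
python3 - <<'E'
from h import *
d=env.read_camera("wrist"); o=env.get_obs()
crop(d["img"],250,80,400,220,4.2,"pics/w12.png")
pw=ray(d,296,206,.105); print("peg w",pw,seat(pw)); print("pivot",seat(ray(d,369,153,.073)))
print("box end corners",seat(ray(d,289.5,111.5,.056)),seat(ray(d,344,111.5,.056)))
v=seat(pw)-np.array([50,-102]); print("r",np.hypot(*v),"angle",np.degrees(np.arctan2(v[1],v[0])-np.arctan2(62,-50))%360)
print(o["tool_pos"],seat(o["tool_pos"]))
E
```

```text
peg w [ 0.46723745 -0.004998    0.105     ] [ -17.64264265 -140.33447566]
pivot [ 50.2172629  -97.49657358]
box end corners [-25.54290069 -60.08809887] [ 26.97445099 -59.95073869]
r 77.74997832026611 angle 80.65662266758602
[0.48730782 0.00734517 0.30863888] [ 1.15265634e-01 -1.24848020e+02]
```

View pics/w12.png

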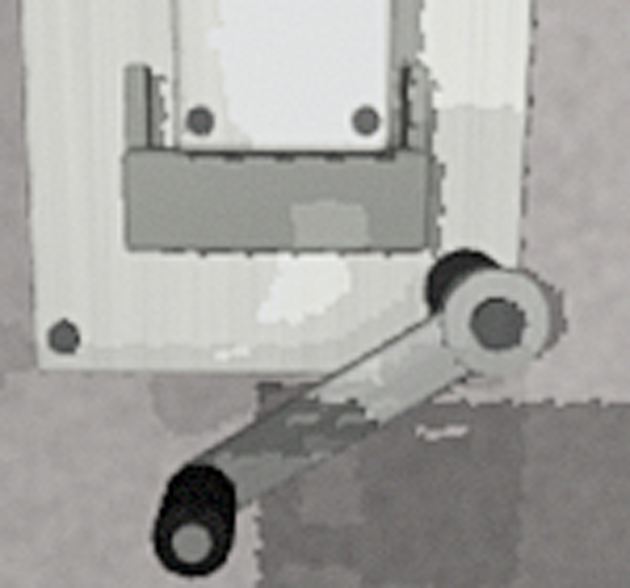

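```bash
python3 - <<'E'
from h import *
d=env.read_camera("wrist"); o=env.get_obs()
pw=ray(d,295.2,209.3,.105); print("peg w",pw,seat(pw)); print("pivot",seat(ray(d,368.3,157.1,.073)))
print("box end corners",seat(ray(d,292,115.2,.056)),seat(ray(d,342.5,115.2,.056)), "stop edge",seat(ray(d,318,116,.036)))
v=seat(pw)-np.array([50,-102]); print("r",np.hypot(*v),"angle",np.degrees(np.arctan2(v[1],v[0])-np.arctan2(62,-50))%360)
print(o["time_s"],o["tool_pos"],seat(o["tool_pos"]),o["tool_rot"])
t=env.read_camera("top"); crop(t["img"],145,165,275,240,6,"pics/t12.png")
E
```

```text
peg w [ 0.46603277 -0.00743485  0.105     ] [ -18.42859897 -142.9367405 ]
pivot [  49.61194335 -100.85176203]
box end corners [-23.32362378 -63.10848096] [ 25.45943161 -62.92302585] stop edge [  1.92471684 -64.56872828]
r 79.73888561945314 angle 82.00506457290174
11.9 [0.48731321 0.00746453 0.308505  ] [ 1.00883242e-01 -1.24729404e+02] [ 1.79985196e+02 -2.34332294e-02  8.07583947e+01]
```

View pics/t12.png

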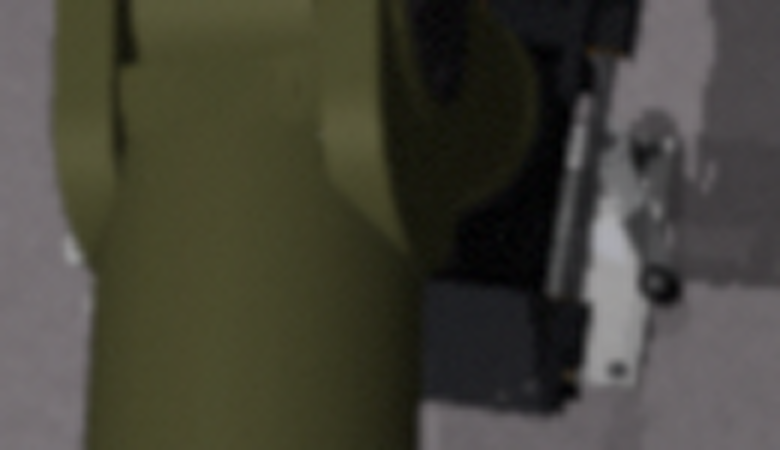

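The peg is 79.7 mm from the pivot (expected 80), at an arm angle of about 82°. I'll move above the peg.

drive_tool:
  commands:
    - [-0.91,-0.93,2,0,0,0,1]
    - [-0.91,-0.93,3,0,0,0,1]
    - [0,0,3,0,0,0,1]
    - [0,0,2,0,0,0,1]
    - [0,0,1,0,0,0,1]
    - [0,0,0,0,0,0,1]
    - [0,0,0,0,0,0,1]
    - [0,0,0,0,0,0,1]

```text
time_s: 12.62
tool_pos: [0.4671, -0.0087, 0.1997]
tool_rot: [179.9, -0.0, 80.7]
force: [-0.9, -0.5, 0.2]
grip_width: 0.0871
```

```bash
python3 - <<'E'
from h import *
o=env.get_obs();print(o["tool_pos"],seat(o["tool_pos"]),o["tool_rot"])
d=env.read_camera("wrist"); cv2.imwrite("pics/w13.png",d["img"])
d=env.read_camera("side"); crop(d["img"],190,220,340,395,3.4,"pics/s13.png")
E
```

```text
[ 0.46705629 -0.00866488  0.19966391] [ -17.2161069  -143.98097182] [ 1.79868375e+02 -1.60024898e-02  8.06506165e+01]
```

View pics/w13.png

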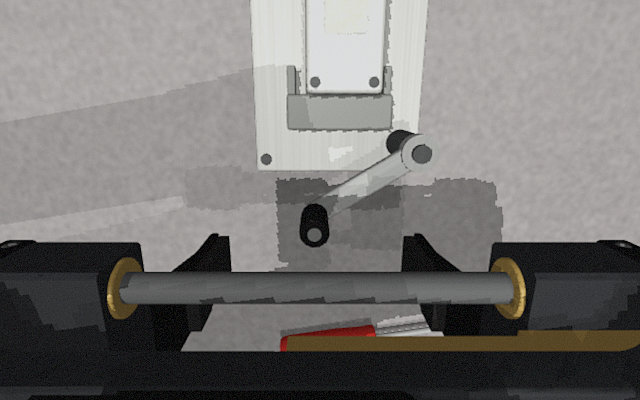

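View pics/s13.png

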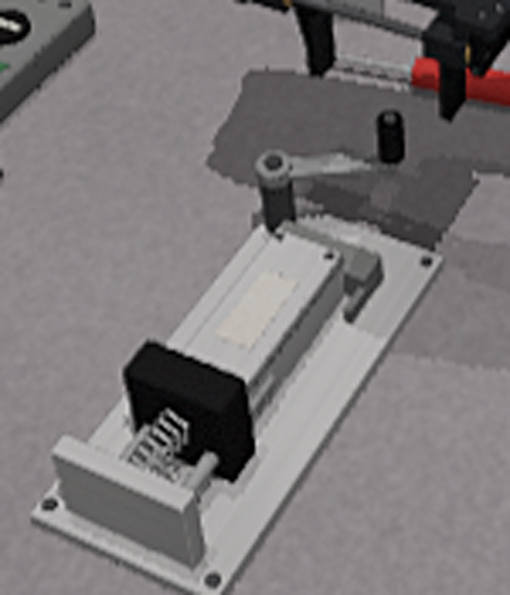

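```bash
python3 - <<'E'
from h import *
o=env.get_obs()
d=env.read_camera("wrist"); crop(d["img"],270,180,360,260,6,"pics/w14.png")
for v in (233,236,239): print(seat(ray(d,314,v,.105)),seat(o["tool_pos"]))
E
```

```text
[ -18.2986151  -142.43173636] [ -17.23489331 -144.25756276]
[ -18.29793421 -144.28067274] [ -17.23489331 -144.25756276]
[ -18.29724989 -146.13893858] [ -17.23489331 -144.25756276]
```

View pics/w14.png

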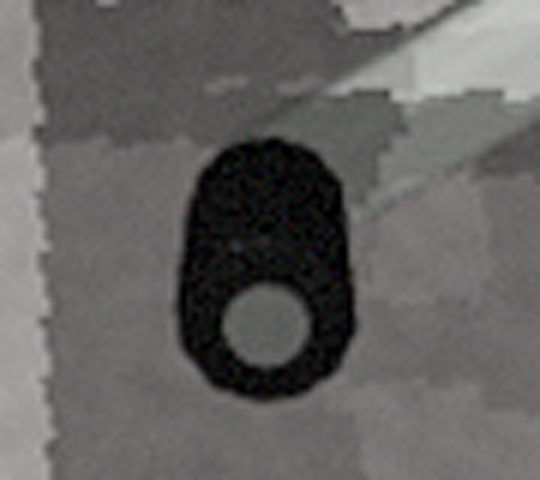

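The peg is within about 1 mm of the tool axis. I'll descend and close softly.

drive_tool:
  commands:
    - [0,-0.1,1.5,0,0,0,1]
    - [0,0,2.0,0,0,0,0.6]
    - [0,0,1.2,0,0,0,0.4]
    - [0,0,0.6,0,0,0,0]
    - [0,0,0,0,0,0,0]
    - [0,0,0,0,0,0,0]
    - [0,0,0,0,0,0,0]
    - [0,0,0,0,0,0,0]
    - [0,0,0,0,0,0,0]
    - [0,0,0,0,0,0,0]
    - [0,0,0,0,0,0,0]
    - [0,0,0,0,0,0,0]
    - [0,0,0,0,0,0,0]
    - [0,0,0,0,0,0,0]
    - [0,0,0,0,0,0,0]
  force: 15

```text
time_s: 14.02
tool_pos: [0.4652, -0.009, 0.1454]
tool_rot: [180.0, -0.0, 80.6]
force: [0.9, -0.3, 0.2]
grip_width: 0.0179
```

```bash
python3 - <<'E'
from h import *
from scipy.spatial.transform import Rotation as R
o=env.get_obs(); print(o["tool_pos"],seat(o["tool_pos"]),o["tool_rot"],o["force"],o["grip_width"])
# arc steps
piv=np.array([50.,-102.]); a0=np.arctan2(62,-50); v=seat(o["tool_pos"])-piv; th=(np.arctan2(v[1],v[0])-a0)%(2*np.pi); print("th",th,np.hypot(*v))
ths=np.linspace(th,0,19); r=80
pts=np.array([piv+r*np.array([np.cos(a0+t),np.sin(a0+t)]) for t in ths]); pts[0]=seat(o["tool_pos"])
W=np.array([S0+(p[0]*X+p[1]*Y)/1000 for p in pts])
yaw=np.radians(o["tool_rot"][2]); tx=np.array([np.cos(yaw),np.sin(yaw)]);ty=np.array([np.sin(yaw),-np.cos(yaw)])
for dW in np.diff(W,axis=0): print((100*dW@tx).round(2),(100*dW@ty).round(2))
E
```

```text
[ 0.46524791 -0.00903338  0.14537066] [ -18.93886729 -144.64288074] [ 1.79953763e+02 -4.18041236e-03  8.05925914e+01] [ 0.94785376 -0.31187549  0.20427156] 0.01789275016581612
th 1.4460893076135726 81.06159818356666
0.62 -0.22
0.58 -0.27
0.6 -0.22
0.62 -0.17
0.63 -0.12
0.64 -0.07
0.64 -0.02
0.64 0.03
0.64 0.08
0.63 0.13
0.62 0.18
0.6 0.23
0.58 0.28
0.55 0.33
0.53 0.37
0.49 0.41
0.46 0.45
0.42 0.48
```

drive_tool:
  commands:
    - [0.6,-0.24,0,0,0,0,0]
    - [0.6,-0.25,0,0,0,0,0]
    - [0.6,-0.22,0,0,0,0,0]
    - [0.62,-0.17,0,0,0,0,0]
    - [0.63,-0.12,0,0,0,0,0]
    - [0.64,-0.07,0,0,0,0,0]
    - [0.64,-0.02,0,0,0,0,0]
    - [0.64,0.03,0,0,0,0,0]
    - [0.64,0.08,0,0,0,0,0]
    - [0.63,0.13,0,0,0,0,0]
    - [0.62,0.18,0,0,0,0,0]
    - [0.6,0.23,0,0,0,0,0]
    - [0.58,0.28,0,0,0,0,0]
    - [0,0,0,0,0,0,0]
    - [0,0,0,0,0,0,0]

```text
time_s: 15.27
tool_pos: [0.4779, 0.0704, 0.1454]
tool_rot: [179.9, -0.0, 80.6]
force: [5.4, -3.1, -1.6]
grip_width: 0.0176
```

```bash
python3 - <<'E'
from h import *
o=env.get_obs(); print(o["tool_pos"],seat(o["tool_pos"]),o["tool_rot"],o["force"],o["grip_width"])
piv=np.array([50.,-102.]);v=seat(o["tool_pos"])-piv; print((np.arctan2(v[1],v[0])-np.arctan2(62,-50))%(2*np.pi),np.hypot(*v))
d=env.read_camera("wrist"); cv2.imwrite("pics/w15.png",d["img"])
d=env.read_camera("side"); crop(d["img"],190,220,340,395,3.4,"pics/s15.png")
E
```

```text
[0.47787616 0.07036596 0.14540073] [-19.58847489 -64.24819692] [ 1.79866226e+02 -9.99664467e-04  8.05933140e+01] [ 5.43809999 -3.1086861  -1.57108147] 0.017562918278197275
0.39506639651950914 79.16915102279971
```

View pics/s15.png

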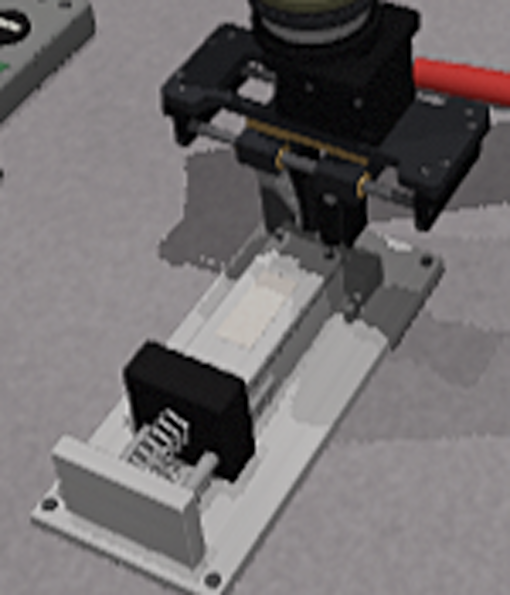

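The peg has swung to about 0.40 rad with the box undisturbed. Now the last part of the arc, up to the stop.

drive_tool:
  commands:
    - [0.5,0.4,0,0,0,0,0]
    - [0.5,0.42,0,0,0,0,0]
    - [0.47,0.45,0,0,0,0,0]
    - [0.44,0.48,0,0,0,0,0]
    - [0.42,0.48,0,0,0,0,0]
    - [0.1,0.12,0,0,0,0,0]
    - [0,0,0,0,0,0,0]
    - [0,0,0,0,0,0,0]
    - [0,0,0,0,0,0,0]

```text
time_s: 16.12
tool_pos: [0.5014, 0.0898, 0.1449]
tool_rot: [-179.6, 0.3, 80.6]
force: [-8.1, -6.8, 11.3]
grip_width: 0.0171
```

```bash
python3 - <<'E'
from h import *
o=env.get_obs(); print(o["tool_pos"],seat(o["tool_pos"]),o["tool_rot"],o["force"],o["grip_width"])
piv=np.array([50.,-102.]);v=seat(o["tool_pos"])-piv; print((np.arctan2(v[1],v[0])-np.arctan2(62,-50)),np.hypot(*v), "seat-force",o["force"][:2]@X,o["force"][:2]@Y)
E
```

```text
[0.50135902 0.08982713 0.14488084] [  0.36031735 -41.17813819] [-179.60921837    0.2609488    80.59611733] [-8.1171315  -6.83703046 11.27363544] 0.01706424995689188
0.005847940223833614 78.50730518185432 seat-force -6.87737441513993 -8.082977822643304
```

The stop is reached: about 10 N opposes the swing and the angle is about 0.006 rad. I'll open and lift straight off.

drive_tool:
  commands:
    - [-0.1,-0.1,0,0,0,0,0]
    - [0,0,0,0,0,0,0.6]
    - [0,0,0,0,0,0,0.6]
    - [0,0,0,0,0,0,0.6]
    - [0,0,0,0,0,0,0.6]
    - [0,0,0,0,0,0,0.6]
    - [0,0,0,0,0,0,0.6]
    - [0,0,0,0,0,0,0.6]
    - [0,0,-1,0,0,0,0.6]
    - [0,0,-2,0,0,0,0.6]
    - [0,0,-3,0,0,0,0.6]
    - [0,0,-3.5,0,0,0,0.6]
    - [0,0,-3.5,0,0,0,0.6]
    - [-3,0,-3,0,0,0,0.6]
    - [-3.5,0,0,0,0,0,0.6]
    - [-2,0,0,0,0,0,0.6]
    - [0,0,0,0,0,0,0.6]
    - [0,0,0,0,0,0,0.6]
    - [0,0,0,0,0,0,0.6]
    - [0,0,0,0,0,0,0.6]

```text
time_s: 17.78
tool_pos: [0.4887, 0.0081, 0.3049]
tool_rot: [180.0, -0.0, 80.7]
force: [0.4, 0.5, 0.7]
grip_width: 0.0523
```

```bash
python3 - <<'E'
from h import *
d=env.read_camera("wrist"); cv2.imwrite("pics/w16.png",d["img"])
d=env.read_camera("side"); crop(d["img"],190,220,340,395,3.4,"pics/s16.png")
d=env.read_camera("top"); cv2.imwrite("pics/t16.png",d["img"])
E
```

```text
(no output)
```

View pics/w16.png

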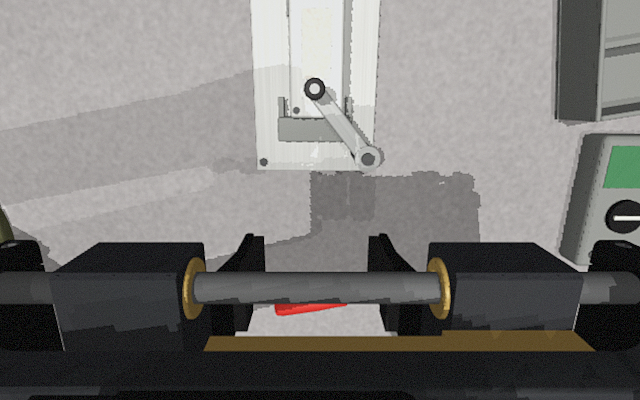

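View pics/s16.png

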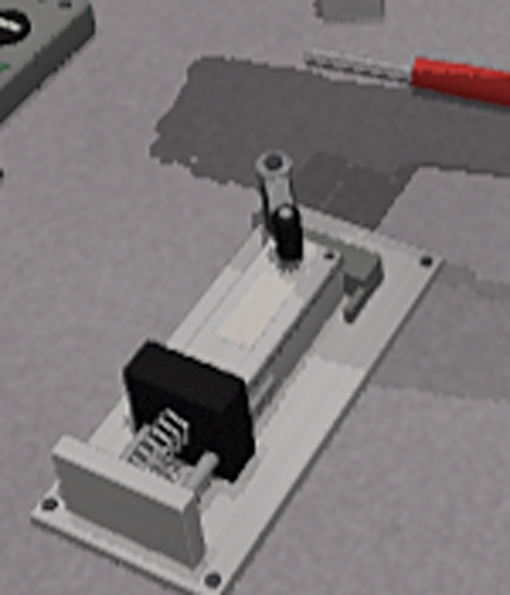

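View pics/t16.png

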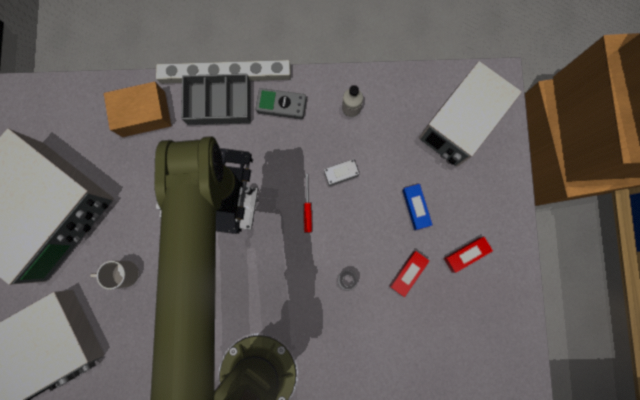

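The wrist view shows the peg at (315,88), the pivot at (368,158), and the box end against the stop at about row 116. The short box is still at (341,172) in the top view. A final numeric check follows.

```bash
python3 - <<'E'
from h import *
d=env.read_camera("wrist"); crop(d["img"],250,60,400,200,4.2,"pics/w17.png")
p=seat(ray(d,315,88.5,.105)); q=seat(ray(d,368,158,.073)); v=p-q
print("peg",p,"pivot",q,"angle",np.arctan2(v[1],v[0])-np.arctan2(62,-50),np.hypot(*v))
print("box end",seat(ray(d,292,116,.056)),seat(ray(d,343,116,.056)),"stop edge",seat(ray(d,318,117,.036)))
t=env.read_camera("top"); rects(t,.044,130,150)
s=env.read_camera("side"); print("carriage x? side ray of face top edge:")
o=env.get_obs(); print(o["time_s"],o["force"])
E
```

```text
peg [  0.10350577 -39.62900354] pivot [  49.88158703 -100.51647145] angle 0.006683829269229946 78.64566817134893
box end [-21.94100276 -63.13509912] [ 26.77825645 -62.95779071] stop edge [  3.01513402 -64.83715397]
(0, 292, 87, 108) [ 93.7 651.6] [227.3 258.8] 28.5
(240, 193, 15, 36) [477.5  22.6] [ 29.4 107.6] 79.6
(325, 160, 33, 24) [ 587.6 -258.3] [48.  93.5] 18.0
(0, 129, 86, 155) [515.5 744.7] [326.6 348.5] 51.7
(430, 61, 92, 95) [ 773.6 -673.1] [162.2 259.1] 49.9
(156, 60, 134, 19) [922.5 100.8] [415.8  48.1] 89.9
carriage x? side ray of face top edge:
18.0833 [-0.57000717 -0.11409908 -0.65661175]
```

View pics/w17.png

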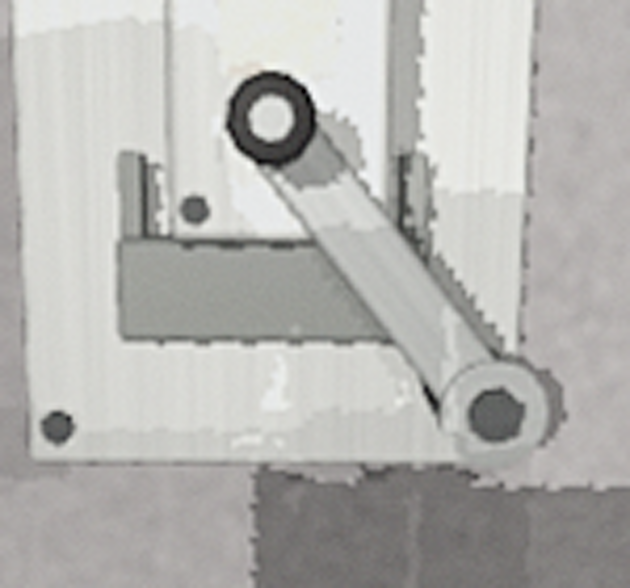

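```bash
python3 -c "
from cell import env
print(env.sign_off())"
```

```text
the job is handed in; nothing more can be done
None
```

I loaded the longer box into the cradle, swung the hold-down arm across to its stop, and handed the job in at about 18 s. No verdict was reported.

**Loading:** I gripped the long box across its width and used it to push the carriage back. The 9.6 N on the wrist meant about 23 mm of travel. I then lowered the box behind the end stop, eased it back and released it. After that I gripped the peg and followed its arc until about 10 N showed it was against the stop.

**Last checks:**
- **Box:** it looks flat, square and against the end stop, with its middle about 1–2 mm off sideways.
- **Hold-down arm:** it measures about 0.007 rad from its stop.
- **Short box:** it is within 1 mm of where it started.
- **Robot:** the gripper is clear, with only noise on the force reading.

**Small disagreements:**
- The box's end measured about 1.7 mm short of the stop's edge, which is within the error from calibration and rounded edges. The close-up shows no gap.
- The last peg-to-pivot distance read 78.6 mm instead of 80 mm.
- I did not measure the carriage's final travel, only saw it pressing on the box in the side view.

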